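# Fold down the serving flap and set the pepper mill on it

## Task

Get the small wooden cabinet's fold-down shelf ready for use: shift the pepper mill out of the way, pull both slide-out supports fully out while the flap is still shut, then let the flap down gently onto them, without letting it drop. Last, stand the pepper mill upright on the lowered flap. Leave the fruit, garlic and jars where they are and don't tip the mill over.

Things in the scene. Friction and masses are not known exactly. Their poses are not given: they have to be found in the camera images.
- cabinet: small slant-front cabinet of brown wood, fixed on the worktop, 204 mm wide (its y), 142 high. Origin on the worktop below the middle of the flap's hinge line; front faces its own -x; +y is 'left', -y 'right'. Body x = 0 to 133 mm; its top covers x = 33 to 135 mm, and the front slopes from hinge to top; the shut flap stands 11 mm above it. Two small shakers inside (x > 60 mm) are fixed.
- support_left (a joint): left slide-out support: bar 16 mm wide, upper face 54 mm above the worktop, at y = +75 mm of the cabinet. Metres pulled out, straight along the cabinet's -x: 0 = in, 0.070 = fully out (end stop). Starts 0 to 12 mm out, needs 1 to 2 N, stays where it is left.
- support_right (a joint): right slide-out support at y = -75 mm, otherwise the same as the left.
- support_left_grip (a point): middle of the dark pull at the left support's nose: a bar 12 mm wide (along cabinet y), 24 high (26 to 50 mm above the worktop), with an 18 mm wide round end; pull ends 16 mm ahead of the point. Point: 45 mm in front of the hinge line when the joint reads 0, 38 mm above the worktop; moves with the support. Pinch it from above across its width.
- support_right_grip (a point): the same point on the right support.
- flap (a joint): drop-front flap, board 180 mm wide, 95 long, 12 thick, 0.25 kg, hinged at its lower edge along cabinet y (x = 0, 60 mm above the worktop). Radians: 0 = shut, leaning back 15 degrees; 0.26 = upright, past which it falls freely unless held; 1.833 = level on the supports, upper face 66 mm above the worktop, reaching 96 mm out; with no supports it falls on to 2.25.
- flap_grip (a point): middle of the dark tab on the flap's free edge, in the flap's plane: 14 mm wide (along cabinet y), 12 thick, projecting 48 mm. The point is 126 mm from the hinge line and moves with the flap: shut 33 mm behind and 122 mm above the hinge line, level 126 mm in front of it and 60 mm above the worktop. Pinched across its width it can turn between the pads.
- mill: turned wooden pepper mill, round, 58 mm wide, 130 high, about 0.2 kg; origin at the centre of its underside. Its head (94 to 119 mm up) is at most 50 mm wide, with a 12 mm steel knob on top, and is fixed to the body. It starts standing on the worktop in front of the cabinet, where supports and flap have to go.
- lemon: a yellow lemon lying on the worktop, 71x53x51 mm; stands beside the cabinet's right side as seen from the front; loose bystander, origin at the centre of its underside.
- garlic: a white garlic bulb, 56 mm across and high; stands in front and to the right of the cabinet; loose bystander, origin at the centre of its underside.
- honey_jar: a jar of honey with a dark screw lid, 64 mm across, 99 mm high; loose bystander, origin at the centre of its underside.
- jam_jar: a jam jar with a light lid, 68 mm across, 84 mm high; loose bystander, origin at the centre of its underside.
- mandarin: an orange mandarin, 58 mm across, 53 mm high; loose bystander, origin at the centre of its underside.
Things that resemble listed ones, but are neither listed nor needed, are in the scene too. Several things have the shape of the mill; the one meant has the colours described above.

How it is judged:
On the way, in this order (a step that is already met when the one before it is completed fails the run):
1. both supports fully out while the flap is still shut (value of joint each of support_left, support_right above 0.062 m and value of joint flap below 0.3 rad), for 0.2 s.
2. the flap let down level onto both supports (value of joint each of support_left, support_right above 0.062 m and value of joint flap between 1.77 and 1.89 rad), for 0.2 s.
At the end, for the whole second after the job is handed in: Both supports are out by more than 62 of their 70 mm, the flap rests level on them (1.77 to 1.89 rad), and the pepper mill stands still and upright (within 0.12 rad) on the flap's upper face, its centre 5 to 90 mm in front of the hinge line and within 85 mm of the cabinet's middle (all of step 2 and x of mill in the frame of cabinet between -0.09 and -0.005 m and y of mill in the frame of cabinet between -0.085 and 0.085 m and z of mill in the frame of cabinet between 0.058 and 0.074 m and angle between mill's own z axis and vertical below 0.12 rad and linear speed of mill below 0.02 m/s); the robot touches nothing.
It fails at once if the flap is let fall (faster than 7 rad/s) (velocity of joint flap above 7 rad/s).
It fails at once if the pepper mill is tipped over (angle between mill's own z axis and vertical above 0.7 rad).
It fails at once if a bystander is shifted by more than 40 mm (distance of any of lemon, garlic, honey_jar, jam_jar, mandarin from where it was at the start of the episode above 0.04 m).
It also fails if it takes over 67 s, if anything falls off the work surface, if the arm or the gripper's body presses on something with over 40 N, if the wrist force passes 120 N, or if a joint passes its speed limit or range.

## Robot

A 6-joint arm with a two-finger parallel gripper is mounted at the origin on a cart in front of the work surface, level with it; the furniture and walls round the work are solid. World frame = base frame: x ahead of the robot, y to its left, z up, the work surface at z = 0. Lengths are in m, angles in rad, forces in N, time in s.
With the tool pointing down it reaches from about 0.35 to 0.975 m from the base axis. Payload 4.9 kg.
Tool frame: the origin (TCP) lies at the very end of the fingers, on their centre line; the grasp point (between the pads) lies ctrl.grip_point_offset behind it (ctrl.grip_point_offset is the distance from the TCP to the grasp point, in m); z points along the fingers, y is the line along which they close (so a half turn about z gives the same grasp; the last joint's range is limited). The gripper opens to 85 mm and grips with 20 to 120 N. Pads are 22 mm wide; open, the fingers measure 114 mm over their backs; the gripper's body (76 mm by 85 mm) begins 54 mm behind the grasp point. The pads swing forward as they close: fully open they stand 13 mm farther back than shut.
Start: joints at [1.168, 0.053, 1.613, -0, 1.476, -0.119], TCP at [0.175, 0.6, 0.231] pointing down, gripper open.
Joint ranges: [-3.01, 3.01], [-1.01, 2.22], [0.06, 2.58], [-1.02, 4.17], [0.09, 2.62], [-3.14, 3.14]. Speed limits (rad/s): [2.57, 2.57, 3.14, 3.14, 3.14, 3.14].

## Interface

Orientations are given as a rotation vector (axis times angle).
In Python, from station import ctrl gives the robot as it stands. The module is installed in compiled form; this text tells all that it offers.
- The arm moves only by the tool drive_tool, never from a script. Its argument "steps" is a list of rows, each an object with "translation": the shift along the tool's x, y, z normalised to -1 to 1, where 1 is 4 cm, a list of three; "angular": the turn, a rotation vector about the tool's x, y, z normalised to -1 to 1, where 1 is 8 degrees, a list of three; "gripper": the opening, from 0 (shut) to 1 (fully open). In form: [{"translation": [dx, dy, dz], "angular": [wx, wy, wz], "gripper": gripper}, ...]. A call has 1 to 8 rows; each row shifts and turns the commanded pose from where the row before left it, along the tool's axes as they then stand; what a row does not reach is not made up. A row lasts 1/8 s, in which the tool goes at most 62.5 mm and 10.7 degrees, less where a joint would pass 70% of its speed; a pose out of reach is approached as far as the arm can. A call with a number of a shift or a turn outside -1 to 1 is refused whole. A call with a gripper value outside its range is refused whole. The fingers move at their own pace and stop on an object; "force" is the grip in N (left out, the last holds). Time passes only in rows, so rows that do not move let the fingers close. It gives the time, the measured TCP pose, the force, the opening and the grip force at its end, in the units of the state.
- ctrl.get_obs(): the state, without advancing time (a new reading comes with each control period).
- ctrl.get_image(name): name is "scene" or "side" or "wrist"; returns a dict with "color" (420x560x3 uint8, red, green, blue), "depth" (420x560 float32, m along the optical axis (not along the pixel's ray), 0 where there is no reading), "fx", "fy", "cx", "cy" (pixels), "R" (3x3) and "t" (3): a world point X has camera coordinates R X + t. Camera axes: x right, y down, z forward; pixel columns grow to the right and rows downward; lengths in m; the calibration is good to about 2 mm. A picture is of the moment at which its call begins.
- ctrl.finish_job(): hands the job in; it is judged then, once.
The state is a dict: "t": time; "q": joint angles; "dq": joint speeds; "effort": joint torques, N m; "tool_pos": TCP position; "tool_rot": TCP orientation; "contact_force": force on the tool from outside, world axes, zero at the start; "wrist_torque": the same for the moment, N m; "opening": finger opening in m; "grip_force": force on a finger pad.
Only numpy, scipy, OpenCV 4.12 (cv2) and the standard library are available. Lean on these libraries where they do the work, as an engineer would, in place of code of your own. Each camera call takes 0.05 s, during which the arm holds its last target. There are 200 camera calls.

## Working session

There is one attempt and no reset: what is moved stays moved. The work goes in short steps, Python scripts to look and compute and a tool call to move; the robot and the scene stay as the last step left them, time stands still between calls to the robot, and variables do not carry over. Pictures are saved under pics/ and viewed, at most 10 in all, crops included, and the job is handed in when it is done.

Besides the shell and the picture viewer there is one more tool, called after "Emit:" as name(argument=value, ...), one argument or row to a line, values as JSON. drive_tool: Moves the arm, as the interface text tells. Its arguments: {"type":"object","properties":{"steps":{"type":"array"},"force":{"type":"number"}},"required":["steps"]}

```bash
mkdir -p pics; cat > h.py <<'E'
import numpy as np, cv2
from station import ctrl
def grab(n):
    im=ctrl.get_image(n); return im
def pts(im):
    d=im["depth"]; v,u=np.indices(d.shape)
    c=np.stack([(u-im["cx"])*d/im["fx"],(v-im["cy"])*d/im["fy"],d],-1)
    P=(c-np.array(im["t"]))@np.array(im["R"])
    P[d==0]=np.nan
    return P
def save(im,name,box=None,s=1):
    c=im["color"][:,:,::-1]
    if box: c=c[box[1]:box[3],box[0]:box[2]]
    cv2.imwrite("pics/"+name,cv2.resize(c,None,fx=s,fy=s,interpolation=cv2.INTER_CUBIC))
E
python3 - <<'E'
from h import *
o=ctrl.get_obs(); print(o["t"],o["tool_pos"],o["tool_rot"],o["opening"],ctrl.grip_point_offset)
for n in ["scene","side","wrist"]:
    im=grab(n); np.savez("pics/%s0.npz"%n,**im); save(im,n+"0.png")
    print(n,-np.array(im["R"]).T@im["t"],np.array(im["R"])[2])
E
```

```text
0.0 [0.17474619 0.59943947 0.23007855] [-4.44218337e-01 -3.10949841e+00  3.04113455e-03] 0.08587353383140618 0.0187
scene [ 0.1880165  -0.54303274  0.82337474] [ 0.37464116  0.60253612 -0.70469442]
side [ 0.45977979 -1.06887761  0.71042283] [ 0.06405372  0.88113241 -0.46851126]
wrist [0.09985851 0.62080203 0.37171077] [ 0.29364114 -0.08820618 -0.95183746]
```

View pics/scene0.png

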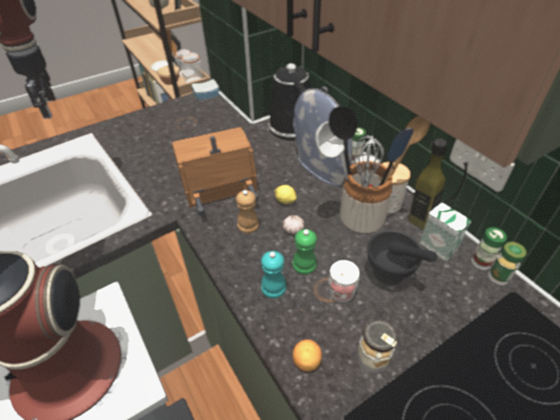

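View pics/side0.png

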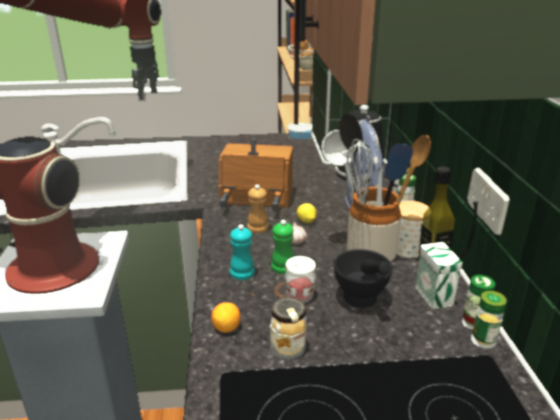

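The candidates for the mill are wooden at scene (247,210), teal at (272,273) and green at (304,250). The wooden one fits the description. The cabinet is at (213,165), with its left pull at (199,207) and tab at (213,143). The right pull is hidden behind the mill. Next I'll measure and take one close crop.

```bash
cat > m.py <<'E'
from h import *
out={}
for n in ["scene","side"]:
    im=dict(np.load("pics/%s0.npz"%n)); P=pts(im); hsv=cv2.cvtColor(im["color"],cv2.COLOR_RGB2HSV)
    if n=="scene": save(im,"crop0.png",(150,115,330,265),4)
    z=P[...,2]
    # cabinet top: brown, near z .142
    x,y=P[...,0],P[...,1]
    br=(hsv[...,0]>4)&(hsv[...,0]<20)&(hsv[...,1]>90)
    sel=br&(z>.136)&(z<.147)&(y>0.1)&(x<1)
    k,l,s,c=cv2.connectedComponentsWithStats(sel.astype(np.uint8))
    for i in range(1,k):
        if s[i,4]>60:
            q=P[l==i][:,:2].astype(np.float32); print(n,"top",s[i],cv2.minAreaRect(q*1000))
    def obj(name,u,v,zlo,zhi,r=.06):
        p=P[v,u]; m=(np.hypot(x-p[0],y-p[1])<r)&(z>zlo)&(z<zhi)
        q=P[m]; print(n,name,"pix",p.round(3),m.sum(),"mean",q.mean(0).round(3),"min",q.min(0).round(3),"max",q.max(0).round(3))
    C={"scene":dict(mill=(247,213),lemon=(286,195),garlic=(292,225),jam=(343,275),honey=(377,345),mand=(307,356),teal=(272,275),green=(304,253),pullL=(200,208),tab=(213,143)),
       "side":dict(mill=(258,212),lemon=(307,213),garlic=(298,235),jam=(299,278),honey=(288,332),mand=(226,318),teal=(241,255),green=(283,250),pullL=(224,192),tab=(253,148))}[n]
    for k_,(u,v) in C.items(): obj(k_,u,v,.012,.2,.045)
    for w in [(.3,.7)]: pass
E
python3 m.py
```

```text
scene top [ 173  127   79   42 1578] ((511.0807189941406, 338.46295166015625), (130.4032440185547, 203.62533569335938), 78.1547622680664)
scene mill pix [0.495 0.121 0.07 ] 701 mean [0.497 0.126 0.073] min [0.475 0.11  0.012] max [0.53  0.158 0.132]
scene lemon pix [0.631 0.147 0.042] 304 mean [0.634 0.153 0.038] min [0.613 0.13  0.014] max [0.662 0.19  0.053]
scene garlic pix [0.584 0.048 0.038] 296 mean [0.591 0.051 0.034] min [0.569 0.029 0.013] max [0.623 0.081 0.058]
scene jam pix [ 0.571 -0.172  0.087] 1011 mean [ 0.572 -0.174  0.068] min [ 0.547 -0.199  0.012] max [ 0.611 -0.136  0.089]
scene honey pix [ 0.519 -0.336  0.098] 1393 mean [ 0.526 -0.331  0.078] min [ 0.504 -0.357  0.012] max [ 0.563 -0.294  0.103]
scene mand pix [ 0.411 -0.265  0.052] 703 mean [ 0.415 -0.261  0.044] min [ 0.391 -0.283  0.016] max [ 0.446 -0.228  0.057]
scene teal pix [ 0.443 -0.085  0.083] 903 mean [ 0.45  -0.079  0.075] min [ 0.426 -0.098  0.012] max [ 0.481 -0.046  0.131]
scene green pix [ 0.541 -0.067  0.073] 809 mean [ 0.546 -0.064  0.075] min [ 0.526 -0.082  0.012] max [ 0.58  -0.033  0.133]

[... 834 characters left out ...]
0.535 -0.357  0.069] 1627 mean [ 0.536 -0.344  0.066] min [ 0.505 -0.36   0.012] max [ 0.57  -0.313  0.101]
side mand pix [ 0.42  -0.277  0.042] 665 mean [ 0.42  -0.269  0.039] min [ 0.392 -0.285  0.012] max [ 0.448 -0.235  0.055]
side teal pix [ 0.454 -0.083  0.06 ] 957 mean [ 0.456 -0.083  0.069] min [ 0.427 -0.098  0.012] max [ 0.483 -0.055  0.132]
side green pix [ 0.552 -0.075  0.062] 838 mean [ 0.551 -0.069  0.074] min [ 0.527 -0.085  0.012] max [ 0.58  -0.043  0.132]
side pullL pix [0.412 0.268 0.049] 848 mean [0.426 0.286 0.085] min [0.396 0.223 0.012] max [0.456 0.312 0.154]
side tab pix [0.5   0.291 0.172] 1182 mean [0.495 0.278 0.109] min [0.455 0.253 0.012] max [0.542 0.33  0.2  ]
```

```bash
ls pics
```

```text
crop0.png
scene0.npz
scene0.png
side0.npz
side0.png
wrist0.npz
wrist0.png
```

View pics/crop0.png

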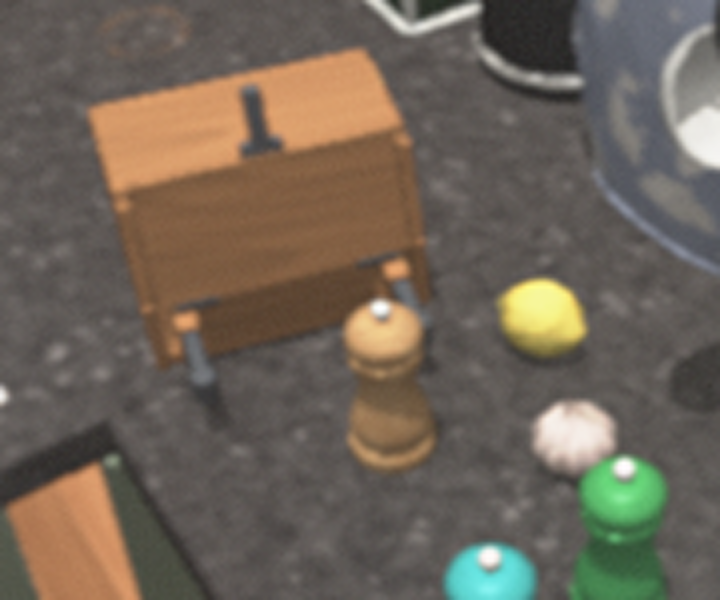

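The crop confirms the choice: the wooden mill with the steel knob, at crop (385,380). The left pull is at crop (200,360) and the right one at (405,295). Now I'll fit the cabinet frame and write a move planner.

```bash
cat > fit.py <<'E'
from h import *
from scipy.optimize import least_squares
res=[]
for n in ["scene","side"]:
    im=dict(np.load("pics/%s0.npz"%n)); P=pts(im); x,y,z=P[...,0],P[...,1],P[...,2]
    m=(z>.075)&(z<.135)&(x>.42)&(x<.55)&(y>.2)&(y<.32)&(np.hypot(x-.502,y-.137)>.06)
    q=P[m]
    for _ in range(4):
        c=q.mean(0); nrm=np.linalg.svd(q-c,full_matrices=False)[2][2]; d=(q-c)@nrm; q=q[abs(d)<max(.0025,1.5*d.std())]
    if nrm[2]<0: nrm=-nrm
    lean=np.degrees(np.arcsin(nrm[2])); h=-nrm[:2]/np.linalg.norm(nrm[:2]); yaw=np.arctan2(h[1],h[0])
    # hinge origin: front face offset 6 mm from the hinge axis along normal, z=.06
    s=(.06+.006*nrm[2]-c[2]); ex=h; front=c[:2]+ex*s*np.tan(np.radians(lean))+ex*.006*np.cos(np.radians(lean))
    ey=np.array([-h[1],h[0]])
    # top back part for lateral extents
    mt=(z>.134)&(z<.149)&(x<.7)&(y>.25); t=P[mt][:,:2]; a=(t-front)@ex; b=(t-front)@ey
    k=(a>.045)&(a<.13); b0=np.percentile(b[k],[1,99])
    O=front+ey*b0.mean()
    print(n,"lean",lean,"yaw",np.degrees(yaw),"lat",b0,np.ptp(b0),"back",np.percentile(a,[1,99]),"O",O.round(4),len(q))
    # mill: knob and head
    dd=np.hypot(x-.502,y-.137); kn=P[(dd<.03)&(z>.121)]; print("knob",kn.mean(0).round(4),len(kn))
    hd=P[(dd<.04)&(z>.1)&(z<.112)][:,:2]
    f=least_squares(lambda p:np.hypot(*(hd-p[:2]).T)-.024,[.502,.137],loss="soft_l1",f_scale=.002); print("mill",f.x.round(4))
    tb=P[(z>.165)&(z<.21)&(abs((P[...,:2]-O)@ey)<.03)&(abs((P[...,:2]-O)@ex-.03)<.03)]; print("tab cab", ((tb[:,:2]-O)@ex).mean().round(4),((tb[:,:2]-O)@ey).mean().round(4),tb[:,2].mean().round(4),tb[:,2].max().round(4))
    dark=im["color"].max(-1)<90
    a=(P[...,:2]-O)@ex; b=(P[...,:2]-O)@ey
    for sgn in (1,-1):
        mm=(abs(b-sgn*.075)<.012)&(z>.044)&(z<.053)&(a<-.01)&(a>-.09)
        print("pull",sgn,mm.sum(),"tip a",np.sort(a[mm])[:3].round(4),"b mean",b[mm].mean().round(4))
E
python3 fit.py
```

```text
scene lean 15.759931830459067 yaw 77.37973835772043 lat [-0.11244274  0.08647524] 0.19891798159393295 back [0.01266257 0.24736222] O [0.4945 0.2668] 814
knob [0.5022 0.1362 0.1272] 21
mill [0.5036 0.1388]
tab cab 0.0285 -0.0002 0.1831 0.2016
pull 1 85 tip a [-0.0702 -0.0699 -0.0689] b mean 0.0743
pull -1 55 tip a [-0.073  -0.0712 -0.0699] b mean -0.0761
side lean 14.78325097827104 yaw 77.57446291871968 lat [-0.1128731   0.08654566] 0.19941875753942423 back [0.00929314 2.70561852] O [0.4964 0.2674] 578
knob [0.5029 0.1343 0.1265] 16
mill [0.5027 0.1394]
tab cab 0.0277 0.0019 0.1817 0.1999
pull 1 60 tip a [-0.0777 -0.0728 -0.0719] b mean 0.0756
pull -1 57 tip a [-0.0756 -0.0743 -0.0723] b mean -0.0734
```

```bash
cat >> h.py <<'E'
from scipy.spatial.transform import Rotation as Ro, Slerp
O=np.array([.4955,.267,0]); YAW=np.radians(77.5); C=Ro.from_euler("z",YAW)
OFF=ctrl.grip_point_offset
def target(x,y,z,tilt=0):           # grasp point in cabinet frame, tilt in deg (fingers lean to cabinet)
    t=np.radians(tilt); M=np.array([[np.cos(t),0,np.sin(t)],[0,-1,0],[np.sin(t),0,-np.cos(t)]])
    R=C*Ro.from_matrix(M); return O+C.apply([x,y,z])-OFF*-R.apply([0,0,1]),R
def now():
    o=ctrl.get_obs(); p,R=np.array(o["tool_pos"]),Ro.from_rotvec(o["tool_rot"])
    g=C.inv().apply(p-OFF*R.apply([0,0,1])-O); m=(C.inv()*R).as_matrix()
    print("t",round(o["t"],2),"grasp cab mm",(g*1000).round(1),"tilt",np.degrees(np.arctan2(m[0,2],-m[2,2])).round(2),
      "yawerr",np.degrees(np.arctan2(m[1,0],m[0,0])).round(2),"roll",np.degrees(np.arcsin(m[1,2])).round(2),"open",round(o["opening"],4),"F",np.round(o["contact_force"],1),"grip",np.round(o["grip_force"],1),"q",np.round(o["q"],2))
    return p,R
def plan(way,start=None):           # way: list of ((x,y,z,tilt), nrows)
    p,R=start or now(); i=0
    for tg,n in way:
        p0,R0=p,R; p1,R1=target(*tg); s=Slerp([0,1],Ro.concatenate([R0,R1]))
        for k in range(1,n+1):
            f=k/n; tr=(R.inv().apply(p0+(p1-p0)*f-p)/.04).round(2); an=((R.inv()*s(f)).as_rotvec()/np.radians(8)).round(2)
            p=p+R.apply(tr*.04); R=R*Ro.from_rotvec(an*np.radians(8)); i+=1
            print(i,tr.tolist(),an.tolist())
E
python3 - <<'E'
from h import *
plan([((-.1243,-.0352,.24),16)])
E
```

```text
t 0.15 grasp cab mm [255.3 385.1 249. ] tilt -0.09 yawerr 86.24 roll 0.02 open 0.0854 F [ 0.6 -0.8  0.8] grip 0.0 q [ 1.17  0.05  1.61  0.    1.48 -0.12]
1 [-0.69, -0.55, 0.01] [-0.0, 0.0, 0.67]
2 [-0.75, -0.48, 0.02] [-0.0, 0.0, 0.68]
3 [-0.78, -0.41, 0.01] [-0.0, 0.0, 0.67]
4 [-0.82, -0.33, 0.02] [-0.0, 0.0, 0.67]
5 [-0.85, -0.26, 0.01] [-0.0, 0.0, 0.68]
6 [-0.87, -0.17, 0.02] [-0.0, 0.0, 0.67]
7 [-0.88, -0.1, 0.01] [-0.0, 0.0, 0.68]
8 [-0.88, -0.01, 0.02] [-0.0, 0.0, 0.67]
9 [-0.88, 0.08, 0.01] [-0.0, 0.01, 0.67]
10 [-0.87, 0.16, 0.02] [-0.0, -0.0, 0.68]
11 [-0.85, 0.23, 0.01] [-0.01, -0.0, 0.67]
12 [-0.83, 0.32, 0.01] [0.0, -0.0, 0.67]
13 [-0.79, 0.39, 0.02] [0.0, -0.0, 0.68]
14 [-0.76, 0.47, 0.01] [0.0, -0.0, 0.67]
15 [-0.7, 0.53, 0.02] [0.0, -0.0, 0.68]
16 [-0.65, 0.6, 0.01] [-0.0, -0.0, 0.67]
```

Emit:
drive_tool(
  steps=[
    {"translation": [-0.69,-0.55,0.01],"angular": [0,0,0.67],"gripper": 1},
    {"translation": [-0.75,-0.48,0.02],"angular": [0,0,0.68],"gripper": 1},
    {"translation": [-0.78,-0.41,0.01],"angular": [0,0,0.67],"gripper": 1},
    {"translation": [-0.82,-0.33,0.02],"angular": [0,0,0.67],"gripper": 1},
    {"translation": [-0.85,-0.26,0.01],"angular": [0,0,0.68],"gripper": 1},
    {"translation": [-0.87,-0.17,0.02],"angular": [0,0,0.67],"gripper": 1},
    {"translation": [-0.88,-0.1,0.01],"angular": [0,0,0.68],"gripper": 1},
    {"translation": [-0.88,-0.01,0.02],"angular": [0,0,0.67],"gripper": 1},
  ],
)

```text
t: 1.15
tool_pos: [0.3393, 0.368, 0.2262]
tool_rot: [-1.56, -2.727, 0.001]
contact_force: [0.4, -0.2, -0.4]
opening: 0.0854
grip_force: 0.0
```

Emit:
drive_tool(
  steps=[
    {"translation": [-0.88,0.08,0.01],"angular": [0,0,0.67],"gripper": 1},
    {"translation": [-0.87,0.16,0.02],"angular": [0,0,0.68],"gripper": 1},
    {"translation": [-0.85,0.23,0.01],"angular": [0,0,0.67],"gripper": 1},
    {"translation": [-0.83,0.32,0.01],"angular": [0,0,0.67],"gripper": 1},
    {"translation": [-0.79,0.39,0.02],"angular": [0,0,0.68],"gripper": 1},
    {"translation": [-0.76,0.47,0.01],"angular": [0,0,0.67],"gripper": 1},
    {"translation": [-0.7,0.53,0.02],"angular": [0,0,0.68],"gripper": 1},
    {"translation": [-0.65,0.6,0.01],"angular": [0,0,0.67],"gripper": 1},
  ],
)

```text
t: 2.15
tool_pos: [0.5035, 0.1376, 0.2217]
tool_rot: [-2.453, -1.962, 0.001]
contact_force: [0.3, 0.2, 0.7]
opening: 0.0854
grip_force: 0.0
```

```bash
python3 - <<'E'
from h import *
plan([((-.1243,-.0352,.106),4)])
im=grab("wrist"); P=pts(im); x,y,z=P[...,0],P[...,1],P[...,2]
k=P[(np.hypot(x-.503,y-.138)<.03)&(z>.121)&(z<.14)]; print("knob",k.mean(0),len(k))
save(im,"w1.png")
E
```

```text
t 2.15 grasp cab mm [-124.6  -35.8  240.4] tilt -0.0 yawerr -0.18 roll 0.03 open 0.0854 F [0.3 0.2 0.7] grip 0.0 q [ 0.12 -0.19  1.86  0.    1.47  0.35]
1 [0.0, -0.0, 0.84] [-0.0, 0.0, -0.01]
2 [0.0, -0.01, 0.84] [-0.0, 0.0, -0.0]
3 [0.01, -0.0, 0.84] [-0.0, 0.0, -0.01]
4 [-0.0, -0.0, 0.84] [-0.0, 0.0, -0.0]
knob [0.50432805 0.13898945 0.12736355] 264
```

Emit:
drive_tool(
  steps=[
    {"translation": [0,0,0.84],"angular": [0,0,0],"gripper": 1},
    {"translation": [0,0,0.84],"angular": [0,0,0],"gripper": 1},
    {"translation": [0,0,0.84],"angular": [0,0,0],"gripper": 1},
    {"translation": [0,0,0.84],"angular": [0,0,0],"gripper": 1},
    {"translation": [0,0,0],"angular": [0,0,0],"gripper": 0.45},
    {"translation": [0,0,0],"angular": [0,0,0],"gripper": 0.45},
    {"translation": [0,0,0],"angular": [0,0,0],"gripper": 0.45},
    {"translation": [0,0,0],"angular": [0,0,0],"gripper": 0.45},
  ],
  force=40,
)

```text
t: 3.2
tool_pos: [0.5044, 0.1388, 0.0897]
tool_rot: [2.449, 1.965, 0.004]
contact_force: [-0.6, 0.0, 3.6]
opening: 0.0466
grip_force: 41.6
```

Emit:
drive_tool(
  steps=[
    {"translation": [0,0,-0.25],"angular": [0,0,0],"gripper": 0.4},
    {"translation": [0,0,-0.25],"angular": [0,0,0],"gripper": 0.4},
    {"translation": [-0.6,0.1,0],"angular": [0,0,0],"gripper": 0.4},
    {"translation": [-0.8,0.1,0],"angular": [0,0,0],"gripper": 0.4},
    {"translation": [-0.8,0.1,0],"angular": [0,0,0],"gripper": 0.4},
    {"translation": [-0.6,0.08,0],"angular": [0,0,0],"gripper": 0.4},
    {"translation": [0,0,0.25],"angular": [0,0,0],"gripper": 0.4},
    {"translation": [0,0,0.15],"angular": [0,0,0],"gripper": 0.4},
  ],
)

```text
t: 4.2
tool_pos: [0.4933, 0.0264, 0.091]
tool_rot: [-2.449, -1.966, 0.001]
contact_force: [0.8, 0.1, -2.3]
opening: 0.0467
grip_force: 41.5
```

Emit:
drive_tool(
  steps=[
    {"translation": [0,0,0.05],"angular": [0,0,0],"gripper": 0.4},
    {"translation": [0,0,0.05],"angular": [0,0,0],"gripper": 0.4},
  ],
)

```text
t: 4.45
tool_pos: [0.4939, 0.027, 0.0897]
tool_rot: [-2.447, -1.967, 0.001]
contact_force: [-8.4, 2.5, 18.3]
opening: 0.0464
grip_force: 43.2
```

```bash
python3 - <<'E'
from h import *
now()
im=grab("scene"); save(im,"s1.png",(130,100,410,310),2.8)
E
```

```text
t 4.45 grasp cab mm [-234.6  -50.4  108.4] tilt 0.03 yawerr 0.07 roll 0.1 open 0.0464 F [-8.4  2.5 18.3] grip 43.2 q [-0.1  -0.13  2.04  0.    1.24  0.12]
```

View pics/s1.png

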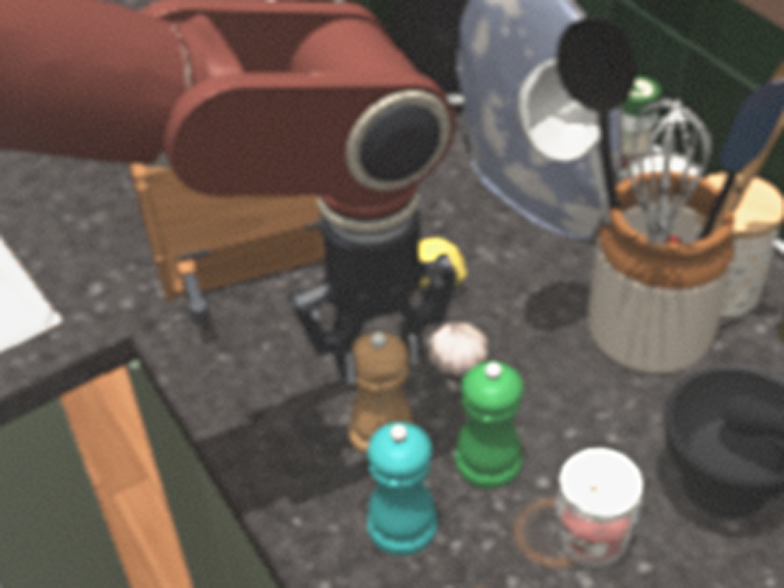

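The mill is set down at crop (380,390), clear of the garlic, teal and green things. I'll release it and lift.

Emit:
drive_tool(
  steps=[
    {"translation": [0,0,-0.06],"angular": [0,0,0],"gripper": 0.4},
    {"translation": [0,0,0],"angular": [0,0,0],"gripper": 1},
    {"translation": [0,0,0],"angular": [0,0,0],"gripper": 1},
    {"translation": [0,0,0],"angular": [0,0,0],"gripper": 1},
    {"translation": [0,0,-0.6],"angular": [0,0,0],"gripper": 1},
    {"translation": [0,0,-1],"angular": [0,0,0],"gripper": 1},
    {"translation": [0,0,-1],"angular": [0,0,0],"gripper": 1},
    {"translation": [0,0,-0.6],"angular": [0,0,0],"gripper": 0.5},
  ],
)

```text
t: 5.5
tool_pos: [0.4946, 0.0259, 0.2207]
tool_rot: [2.448, 1.965, 0.004]
contact_force: [0.1, 0.5, -0.1]
opening: 0.0696
grip_force: 0.0
```

```bash
python3 - <<'E'
from h import *
plan([((-.12,-.075,.19,20),4),((-.0555-.0239,-.075,.038+.0658,20),3),((-.0555,-.075,.038,20),3)])
im=grab("wrist"); P=pts(im); x,y,z=P[...,0],P[...,1],P[...,2]
k=P[(np.hypot(x-.493,y-.027)<.04)&(z>.121)&(z<.14)]; print("knob",k.mean(0),len(k))
im=grab("scene"); P=pts(im)-O; P=C.inv().apply(P.reshape(-1,3)).reshape(P.shape); a,b,z=P[...,0],P[...,1],P[...,2]
for s in (1,-1):
    m=(abs(b-s*.075)<.012)&(z>.044)&(z<.053)&(a<-.01)&(a>-.09); print(s,np.sort(a[m])[:4],b[m].mean())
E
```

```text
t 5.5 grasp cab mm [-235.6  -51.2  239.4] tilt 0.02 yawerr -0.01 roll -0.19 open 0.0696 F [ 0.1  0.5 -0.1] grip 0.0 q [-0.1  -0.26  1.92  0.    1.48  0.12]
1 [0.76, 0.15, 0.3] [0.01, 0.62, 0.0]
2 [0.74, 0.14, 0.37] [0.0, 0.63, 0.0]
3 [0.69, 0.15, 0.43] [0.01, 0.62, 0.0]
4 [0.66, 0.15, 0.49] [0.0, 0.63, 0.0]
5 [0.07, -0.0, 0.79] [0.0, -0.0, 0.0]
6 [0.08, -0.0, 0.79] [0.0, -0.0, 0.0]
7 [0.07, -0.0, 0.79] [0.0, -0.0, 0.0]
8 [-0.0, -0.0, 0.58] [0.0, -0.0, 0.0]
9 [-0.0, -0.0, 0.59] [0.0, -0.0, 0.0]
10 [-0.0, -0.0, 0.58] [0.0, -0.0, 0.0]
knob [0.4940815  0.02652597 0.12736504] 260
1 [-0.07103672 -0.07064385 -0.07046331 -0.07035867] 0.07546719006423576
-1 [-0.0730523  -0.07302683 -0.0724044  -0.07170058] -0.07481004571579906
```

Emit:
drive_tool(
  steps=[
    {"translation": [0.76,0.15,0.3],"angular": [0,0.62,0],"gripper": 0.42},
    {"translation": [0.74,0.14,0.37],"angular": [0,0.63,0],"gripper": 0.42},
    {"translation": [0.69,0.15,0.43],"angular": [0,0.62,0],"gripper": 0.42},
    {"translation": [0.66,0.15,0.49],"angular": [0,0.63,0],"gripper": 0.42},
    {"translation": [0.07,0,0.79],"angular": [0,0,0],"gripper": 0.42},
    {"translation": [0.08,0,0.79],"angular": [0,0,0],"gripper": 0.42},
    {"translation": [0.07,0,0.79],"angular": [0,0,0],"gripper": 0.42},
  ],
)

```text
t: 6.48
tool_pos: [0.5508, 0.1799, 0.0807]
tool_rot: [-2.259, -1.811, -0.395]
contact_force: [-0.2, 0.6, 0.3]
opening: 0.036
grip_force: 0.0
```

Emit:
drive_tool(
  steps=[
    {"translation": [0,0,0.58],"angular": [0,0,0],"gripper": 0.42},
    {"translation": [0,0,0.59],"angular": [0,0,0],"gripper": 0.42},
    {"translation": [0,0,0.58],"angular": [0,0,0],"gripper": 0.42},
    {"translation": [0,0,0],"angular": [0,0,0],"gripper": 0},
    {"translation": [0,0,0],"angular": [0,0,0],"gripper": 0},
    {"translation": [0,0,0],"angular": [0,0,0],"gripper": 0},
  ],
)

```text
t: 7.22
tool_pos: [0.5568, 0.2011, 0.0148]
tool_rot: [-2.263, -1.814, -0.396]
contact_force: [8.9, 0.4, -17.3]
opening: 0.017
grip_force: 39.8
```

```bash
python3 - <<'E'
from h import *
now()
E
```

```text
t 7.22 grasp cab mm [-57.4 -74.1  32.4] tilt 19.78 yawerr -0.06 roll -0.13 open 0.017 F [  8.9   0.4 -17.3] grip 39.8 q [0.06 0.13 1.95 0.4  0.99 0.08]
```

Emit:
drive_tool(
  steps=[
    {"translation": [-0.1,0,-0.1],"angular": [0,0,0],"gripper": 0},
    {"translation": [-0.235,0,-0.085],"angular": [0,0,0],"gripper": 0},
    {"translation": [-0.235,0,-0.085],"angular": [0,0,0],"gripper": 0},
    {"translation": [-0.235,0,-0.085],"angular": [0,0,0],"gripper": 0},
    {"translation": [-0.235,0,-0.085],"angular": [0,0,0],"gripper": 0},
    {"translation": [-0.235,0,-0.085],"angular": [0,0,0],"gripper": 0},
    {"translation": [-0.2,0,-0.07],"angular": [0,0,0],"gripper": 0},
  ],
)

```text
t: 8.1
tool_pos: [0.5436, 0.1426, 0.017]
tool_rot: [-2.262, -1.804, -0.407]
contact_force: [23.6, 27.9, -24.8]
opening: 0.0167
grip_force: 41.9
```

```bash
python3 - <<'E'
from h import *
now()
E
```

```text
t 8.1 grasp cab mm [-117.6  -73.8   34.5] tilt 20.34 yawerr -0.35 roll -0.19 open 0.0167 F [ 23.6  27.9 -24.8] grip 41.9 q [-0.05  0.08  2.    0.41  1.03 -0.04]
```

Emit:
drive_tool(
  steps=[
    {"translation": [0.06,0,0],"angular": [0,0,0],"gripper": 0.42},
    {"translation": [0,0,0],"angular": [0,0,0],"gripper": 0.42},
    {"translation": [0,0,0],"angular": [0,0,0],"gripper": 0.42},
    {"translation": [0,0,-0.6],"angular": [0,0,0],"gripper": 0.42},
    {"translation": [0,0,-1],"angular": [0,0,0],"gripper": 0.42},
    {"translation": [0,0,-0.5],"angular": [0,0,0],"gripper": 0.42},
  ],
)

```text
t: 8.85
tool_pos: [0.5388, 0.1144, 0.1024]
tool_rot: [-2.26, -1.815, -0.402]
contact_force: [0.2, -0.0, 0.5]
opening: 0.0357
grip_force: 0.0
```

```bash
python3 - <<'E'
from h import *
plan([((-.14,.075,.125,20),4),((-.0555-.0239,.075,.038+.0658,20),2),((-.055,.075,.040,20),3)])
im=grab("scene"); P=pts(im)-O; P=C.inv().apply(P.reshape(-1,3)).reshape(P.shape); a,b,z=P[...,0],P[...,1],P[...,2]
for s in (1,-1):
    m=(abs(b-s*.075)<.012)&(z>.044)&(z<.053)&(a<-.01)&(a>-.16); print(s,np.sort(a[m])[:4],b[m].mean(),m.sum())
E
```

```text
t 8.85 grasp cab mm [-146.   -75.2  120. ] tilt 20.02 yawerr 0.05 roll -0.2 open 0.0357 F [ 0.2 -0.   0.5] grip 0.0 q [-0.1  -0.07  1.99  0.37  1.2  -0.02]
1 [0.05, -0.94, -0.02] [0.01, -0.0, 0.0]
2 [0.04, -0.94, -0.02] [0.0, -0.0, 0.0]
3 [0.05, -0.94, -0.02] [0.01, -0.0, 0.0]
4 [0.05, -0.94, -0.01] [0.0, -0.0, 0.01]
5 [0.62, 0.0, 0.51] [0.0, -0.0, -0.0]
6 [0.62, 0.0, 0.5] [0.0, -0.0, -0.0]
7 [0.01, 0.0, 0.57] [0.0, -0.0, -0.0]
8 [0.01, 0.0, 0.57] [0.0, -0.0, -0.0]
9 [0.01, 0.0, 0.57] [0.0, -0.0, -0.0]
1 [-0.07177739 -0.06999927 -0.06992148 -0.069585  ] 0.07515809462445945 89
-1 [-0.13206286 -0.1303723  -0.12982201 -0.1290503 ] -0.07373291529879603 64
```

Emit:
drive_tool(
  steps=[
    {"translation": [0.05,-0.94,-0.02],"angular": [0,0,0],"gripper": 0.42},
    {"translation": [0.04,-0.94,-0.02],"angular": [0,0,0],"gripper": 0.42},
    {"translation": [0.05,-0.94,-0.02],"angular": [0,0,0],"gripper": 0.42},
    {"translation": [0.05,-0.94,-0.01],"angular": [0,0,0],"gripper": 0.42},
    {"translation": [0.62,0,0.51],"angular": [0,0,0],"gripper": 0.42},
    {"translation": [0.62,0,0.5],"angular": [0,0,0],"gripper": 0.42},
  ],
)

```text
t: 9.65
tool_pos: [0.4052, 0.2134, 0.0841]
tool_rot: [-2.26, -1.813, -0.401]
contact_force: [0.8, -0.2, -0.3]
opening: 0.0361
grip_force: 0.0
```

Emit:
drive_tool(
  steps=[
    {"translation": [0.01,0,0.57],"angular": [0,0,0],"gripper": 0.42},
    {"translation": [0.01,0,0.57],"angular": [0,0,0],"gripper": 0.42},
    {"translation": [0.01,0,0.57],"angular": [0,0,0],"gripper": 0.42},
    {"translation": [0,0,0],"angular": [0,0,0],"gripper": 0},
    {"translation": [0,0,0],"angular": [0,0,0],"gripper": 0},
    {"translation": [0,0,0],"angular": [0,0,0],"gripper": 0},
  ],
)

```text
t: 10.4
tool_pos: [0.4107, 0.235, 0.0187]
tool_rot: [-2.263, -1.815, -0.398]
contact_force: [8.4, -0.9, -16.1]
opening: 0.0168
grip_force: 39.6
```

```bash
python3 - <<'E'
from h import *
now()
E
```

```text
t 10.4 grasp cab mm [-55.9  75.9  36.3] tilt 19.83 yawerr 0.02 roll -0.18 open 0.0168 F [  8.4  -0.9 -16.1] grip 39.6 q [ 0.17 -0.2   2.26  0.39  0.97  0.19]
```

Emit:
drive_tool(
  steps=[
    {"translation": [-0.1,0,-0.1],"angular": [0,0,0],"gripper": 0},
    {"translation": [-0.235,0,-0.085],"angular": [0,0,0],"gripper": 0},
    {"translation": [-0.235,0,-0.085],"angular": [0,0,0],"gripper": 0},
    {"translation": [-0.235,0,-0.085],"angular": [0,0,0],"gripper": 0},
    {"translation": [-0.235,0,-0.085],"angular": [0,0,0],"gripper": 0},
    {"translation": [-0.235,0,-0.085],"angular": [0,0,0],"gripper": 0},
    {"translation": [-0.2,0,-0.07],"angular": [0,0,0],"gripper": 0},
  ],
)

```text
t: 11.28
tool_pos: [0.3973, 0.1753, 0.0208]
tool_rot: [-2.263, -1.805, -0.408]
contact_force: [15.3, 26.6, -22.1]
opening: 0.0165
grip_force: 40.5
```

```bash
python3 - <<'E'
from h import *
now()
E
```

```text
t 11.28 grasp cab mm [-117.3   76.1   38.4] tilt 20.31 yawerr -0.3 roll -0.27 open 0.0165 F [ 15.3  26.6 -22.1] grip 40.5 q [ 0.02 -0.29  2.34  0.4   1.04  0.05]
```

Emit:
drive_tool(
  steps=[
    {"translation": [0.06,0,0],"angular": [0,0,0],"gripper": 0.42},
    {"translation": [0,0,0],"angular": [0,0,0],"gripper": 0.42},
    {"translation": [0,0,0],"angular": [0,0,0],"gripper": 0.42},
    {"translation": [0,0,-0.6],"angular": [0,0,0],"gripper": 0.42},
    {"translation": [0,0,-1],"angular": [0,0,0],"gripper": 0.42},
    {"translation": [0,0,-1],"angular": [0,0,0],"gripper": 0.42},
    {"translation": [0,0,-1],"angular": [0,0,0],"gripper": 0.42},
  ],
)

```text
t: 12.15
tool_pos: [0.3864, 0.1283, 0.16]
tool_rot: [-2.259, -1.814, -0.399]
contact_force: [0.7, -0.2, 0.2]
opening: 0.0358
grip_force: 0.0
```

```bash
python3 - <<'E'
from h import *
plan([((-.10,.0,.255,0),4),((.033,.0,.255,0),4),((.033,.0,.185,0),3)])
im=grab("scene"); P=pts(im)-O; P=C.inv().apply(P.reshape(-1,3)).reshape(P.shape); a,b,z=P[...,0],P[...,1],P[...,2]
for s in (1,-1):
    m=(abs(b-s*.075)<.012)&(z>.044)&(z<.053)&(a<-.01)&(a>-.16); print(s,np.sort(a[m])[:4],b[m].mean(),m.sum())
tb=P[(z>.165)&(z<.21)&(abs(b)<.03)&(abs(a-.03)<.03)]; print(len(tb),tb.mean(0),tb.max(0))
save(im,"s2.png",(130,100,410,310),2.8)
E
```

```text
t 12.15 grasp cab mm [-165.4   76.5  177.5] tilt 19.99 yawerr 0.04 roll -0.03 open 0.0358 F [ 0.7 -0.2  0.2] grip 0.0 q [-0.11 -0.58  2.28  0.35  1.41  0.06]
1 [0.51, 0.48, -0.32] [0.0, -0.62, 0.0]
2 [0.48, 0.48, -0.37] [0.0, -0.63, 0.0]
3 [0.45, 0.48, -0.4] [0.0, -0.62, 0.0]
4 [0.4, 0.48, -0.44] [0.01, -0.63, 0.0]
5 [0.83, -0.0, -0.0] [-0.0, 0.0, 0.0]
6 [0.83, -0.0, -0.0] [-0.0, 0.0, 0.0]
7 [0.84, -0.0, -0.0] [-0.0, 0.0, 0.0]
8 [0.83, -0.0, -0.01] [-0.0, 0.0, 0.0]
9 [-0.0, -0.0, 0.58] [-0.0, 0.0, 0.0]
10 [-0.0, -0.0, 0.59] [-0.0, 0.0, 0.0]
11 [-0.0, -0.0, 0.58] [-0.0, 0.0, 0.0]
1 [-0.13123763 -0.13123146 -0.13088967 -0.13064992] 0.07549687080525538 113
-1 [-0.1322864  -0.13141349 -0.13060301 -0.1304821 ] -0.07286017660726565 127<stdin>:6: RuntimeWarning: Mean of empty slice.
  ret = um.true_divide(
Traceback (most recent call last):
ValueError: zero-size array to reduction operation maximum which has no identity
```

Both supports read fully out, with tips at -131 mm (61 + 70). The tab is hidden behind the arm, so I'll use its first measurement. Next is the tab.

Emit:
drive_tool(
  steps=[
    {"translation": [0.51,0.48,-0.32],"angular": [0,-0.62,0],"gripper": 0.42},
    {"translation": [0.48,0.48,-0.37],"angular": [0,-0.63,0],"gripper": 0.42},
    {"translation": [0.45,0.48,-0.4],"angular": [0,-0.62,0],"gripper": 0.42},
    {"translation": [0.4,0.48,-0.44],"angular": [0,-0.63,0],"gripper": 0.42},
    {"translation": [0.83,0,0],"angular": [0,0,0],"gripper": 0.42},
    {"translation": [0.83,0,0],"angular": [0,0,0],"gripper": 0.42},
    {"translation": [0.84,0,0],"angular": [0,0,0],"gripper": 0.42},
    {"translation": [0.83,0,0],"angular": [0,0,0],"gripper": 0.42},
  ],
)

```text
t: 13.2
tool_pos: [0.5033, 0.3008, 0.2345]
tool_rot: [2.45, 1.967, -0.0]
contact_force: [-0.4, -0.5, 0.3]
opening: 0.0359
grip_force: 0.0
```

```bash
python3 - <<'E'
from h import *
now()
im=grab("wrist"); P=pts(im)-O; P=C.inv().apply(P.reshape(-1,3)).reshape(P.shape); a,b,z=P[...,0],P[...,1],P[...,2]
m=(z>.165)&(z<.21)&(abs(b)<.012)&(abs(a-.03)<.04); tb=P[m]; print(len(tb),tb.mean(0),tb.min(0),tb.max(0))
save(im,"w2.png")
E
```

```text
t 13.2 grasp cab mm [ 34.7  -0.3 253.2] tilt -0.0 yawerr 0.02 roll -0.0 open 0.0359 F [-0.4 -0.5  0.3] grip 0.0 q [ 0.41 -0.04  1.7  -0.    1.48  0.63]
653 [ 3.74422555e-02 -4.26368488e-05  1.93214963e-01] [ 0.03024634 -0.00688703  0.16517668] [0.04229381 0.00680449 0.19865267]
```

View pics/w2.png

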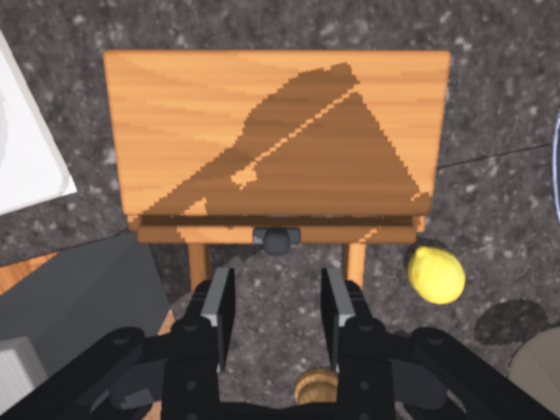

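The tab is centred between the fingers, at (275,240). Both supports are out below it, and the mill knob is at (320,385). I'll go down and pinch.

Emit:
drive_tool(
  steps=[
    {"translation": [0,0,0.55],"angular": [0,0,0],"gripper": 0.42},
    {"translation": [0,0,0.55],"angular": [0,0,0],"gripper": 0.42},
    {"translation": [0,0,0.55],"angular": [0,0,0],"gripper": 0.42},
    {"translation": [0,0,0],"angular": [0,0,0],"gripper": 0},
    {"translation": [0,0,0],"angular": [0,0,0],"gripper": 0},
    {"translation": [0,0,0],"angular": [0,0,0],"gripper": 0},
  ],
  force=35,
)

```text
t: 14.0
tool_pos: [0.5018, 0.298, 0.166]
tool_rot: [-2.45, -1.966, 0.008]
contact_force: [-0.4, -3.8, -12.8]
opening: 0.0135
grip_force: 38.5
```

```bash
python3 - <<'E'
from h import *
p,R=now()
g=C.inv().apply(p-OFF*R.apply([0,0,1])-O)-[0,0,.06]
r=np.hypot(g[0],g[2]); th0=np.arctan2(g[0],g[2]); print("r",r,"th",np.degrees(th0))
# lower to level: angle goes th0 -> -90 deg (minus = towards -x)
n=24; W=[]
for f in np.linspace(0,1,n+1)[1:]:
    th=th0+(np.radians(-90)-th0)*f
    W.append(((r*np.sin(th),0,.06+r*np.cos(th),0),1))
plan(W,(p,R))
E
```

```text
t 14.0 grasp cab mm [ 31.7   0.5 184.7] tilt -0.22 yawerr -0.02 roll 0.19 open 0.0135 F [ -0.4  -3.8 -12.8] grip 38.5 q [ 0.41  0.01  1.77 -0.    1.37  0.63]
r 0.12870199240774957 th 14.272572138094517
1 [-0.24, 0.02, -0.05] [-0.02, 0.03, -0.0]
2 [-0.24, -0.0, -0.03] [-0.0, -0.0, -0.0]
3 [-0.24, -0.0, -0.02] [-0.0, -0.0, -0.0]
4 [-0.25, -0.0, 0.01] [-0.0, -0.0, -0.0]
5 [-0.24, -0.0, 0.02] [-0.0, -0.0, -0.0]
6 [-0.24, -0.0, 0.04] [-0.0, -0.0, -0.0]
7 [-0.24, -0.0, 0.06] [-0.0, -0.0, -0.0]
8 [-0.23, -0.0, 0.07] [-0.0, -0.0, -0.0]
9 [-0.22, -0.0, 0.1] [-0.0, -0.0, -0.0]
10 [-0.22, -0.0, 0.11] [-0.0, -0.0, -0.0]
11 [-0.21, -0.0, 0.13] [-0.0, -0.0, -0.0]
12 [-0.2, -0.0, 0.14] [-0.0, -0.0, -0.0]
13 [-0.18, -0.0, 0.15] [-0.0, -0.0, -0.0]
14 [-0.18, -0.0, 0.18] [-0.0, -0.0, -0.0]
15 [-0.16, -0.0, 0.18] [-0.0, -0.0, -0.0]
16 [-0.15, -0.0, 0.19] [-0.0, -0.0, -0.0]
17 [-0.13, -0.0, 0.21] [-0.0, -0.0, -0.0]
18 [-0.11, -0.0, 0.21] [-0.0, -0.0, -0.0]
19 [-0.1, -0.0, 0.23] [-0.0, -0.0, -0.0]
20 [-0.08, -0.0, 0.23] [-0.0, -0.0, -0.0]
21 [-0.07, -0.0, 0.23] [-0.0, -0.0, -0.0]
22 [-0.04, -0.0, 0.24] [-0.0, -0.0, -0.0]
23 [-0.03, -0.0, 0.24] [-0.0, -0.0, -0.0]
24 [-0.01, -0.0, 0.25] [-0.0, -0.0, -0.0]
```

Emit:
drive_tool(
  steps=[
    {"translation": [-0.24,0,-0.02],"angular": [0,0,0],"gripper": 0},
    {"translation": [-0.24,0,-0.03],"angular": [0,0,0],"gripper": 0},
    {"translation": [-0.24,0,-0.02],"angular": [0,0,0],"gripper": 0},
    {"translation": [-0.25,0,0.01],"angular": [0,0,0],"gripper": 0},
    {"translation": [-0.24,0,0.02],"angular": [0,0,0],"gripper": 0},
    {"translation": [-0.24,0,0.04],"angular": [0,0,0],"gripper": 0},
    {"translation": [-0.24,0,0.06],"angular": [0,0,0],"gripper": 0},
    {"translation": [-0.23,0,0.07],"angular": [0,0,0],"gripper": 0},
  ],
)

```text
t: 15.0
tool_pos: [0.4858, 0.2256, 0.1657]
tool_rot: [-2.447, -1.965, -0.003]
contact_force: [-9.4, 5.6, -2.5]
opening: 0.0134
grip_force: 38.2
```

```bash
python3 - <<'E'
from h import *
p,R=now()
g=C.inv().apply(p-OFF*R.apply([0,0,1])-O)-[0,0,.06]
print("r",np.hypot(g[0],g[2]),"th",np.degrees(np.arctan2(g[0],g[2])))
E
```

```text
t 15.0 grasp cab mm [-42.6   0.5 184.4] tilt 0.22 yawerr 0.02 roll 0.09 open 0.0134 F [-9.4  5.6 -2.5] grip 38.2 q [ 0.29 -0.11  1.89  0.    1.37  0.51]
r 0.13144957872576496 th -18.91494009777844
```

Emit:
drive_tool(
  steps=[
    {"translation": [-0.22,0,0.1],"angular": [0,0,0],"gripper": 0},
    {"translation": [-0.22,0,0.11],"angular": [0,0,0],"gripper": 0},
    {"translation": [-0.21,0,0.13],"angular": [0,0,0],"gripper": 0},
    {"translation": [-0.2,0,0.14],"angular": [0,0,0],"gripper": 0},
    {"translation": [-0.18,0,0.15],"angular": [0,0,0],"gripper": 0},
    {"translation": [-0.18,0,0.18],"angular": [0,0,0],"gripper": 0},
    {"translation": [-0.16,0,0.18],"angular": [0,0,0],"gripper": 0},
    {"translation": [-0.15,0,0.19],"angular": [0,0,0],"gripper": 0},
  ],
)

```text
t: 16.0
tool_pos: [0.4722, 0.1647, 0.1193]
tool_rot: [-2.448, -1.966, 0.004]
contact_force: [-14.9, -0.8, 6.2]
opening: 0.0133
grip_force: 42.2
```

```bash
python3 - <<'E'
from h import *
p,R=now()
g=C.inv().apply(p-OFF*R.apply([0,0,1])-O)-[0,0,.06]
r=np.hypot(g[0],g[2]);th0=np.arctan2(g[0],g[2]); print("r",r,"th",np.degrees(th0))
im=grab("side"); save(im,"s3.png",(190,110,350,230),4)
E
```

```text
t 16.0 grasp cab mm [-104.9    0.5  138. ] tilt -0.06 yawerr 0.01 roll 0.18 open 0.0133 F [-14.9  -0.8   6.2] grip 42.2 q [ 0.19 -0.15  2.    0.    1.29  0.4 ]
r 0.1306921780570916 th -53.37448405863044
```

View pics/s3.png

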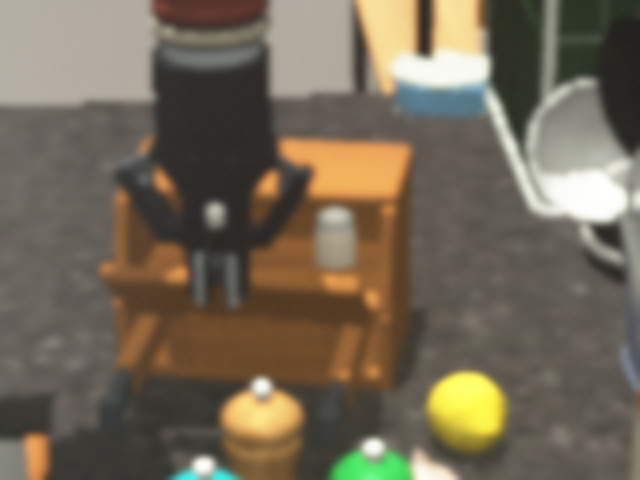

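The flap is partly down and held in the fingers at crop (215,275), with both supports out below it. I'll continue the arc.

Emit:
drive_tool(
  steps=[
    {"translation": [-0.13,0,0.21],"angular": [0,0,0],"gripper": 0},
    {"translation": [-0.11,0,0.21],"angular": [0,0,0],"gripper": 0},
    {"translation": [-0.1,0,0.23],"angular": [0,0,0],"gripper": 0},
    {"translation": [-0.08,0,0.23],"angular": [0,0,0],"gripper": 0},
    {"translation": [-0.07,0,0.23],"angular": [0,0,0],"gripper": 0},
    {"translation": [-0.04,0,0.24],"angular": [0,0,0],"gripper": 0},
    {"translation": [-0.03,0,0.24],"angular": [0,0,0],"gripper": 0},
    {"translation": [-0.01,0,0.25],"angular": [0,0,0],"gripper": 0},
  ],
)

```text
t: 17.05
tool_pos: [0.4668, 0.1415, 0.0438]
tool_rot: [-2.449, -1.966, 0.009]
contact_force: [-13.7, -4.6, 3.3]
opening: 0.0132
grip_force: 45.1
```

```bash
python3 - <<'E'
from h import *
p,R=now()
g=C.inv().apply(p-OFF*R.apply([0,0,1])-O)-[0,0,.06]
r=np.hypot(g[0],g[2]);th0=np.arctan2(g[0],g[2]); print("r",r,"th",np.degrees(th0))
def chk(n):
    im=grab(n); P=pts(im)-O; P=C.inv().apply(P.reshape(-1,3)).reshape(P.shape); a,b,z=P[...,0],P[...,1],P[...,2]
    m=(abs(b)>.045)&(abs(b)<.085)&(a<-.02)&(a>-.085)&(z>.05)&(z<.1); q=P[m]; 
    A=np.c_[q[:,0],np.ones(len(q))]; print(n,len(q),"z fit slope,z0",np.linalg.lstsq(A,q[:,2],rcond=None)[0])
chk("scene");chk("wrist")
E
```

```text
t 17.05 grasp cab mm [-128.7    0.7   62.5] tilt -0.21 yawerr 0.0 roll 0.25 open 0.0132 F [-13.7  -4.6   3.3] grip 45.1 q [ 0.14 -0.07  2.07 -0.    1.15  0.36]
r 0.1286960827680094 th -88.88114394517035
scene 243 z fit slope,z0 [-0.0762793   0.06633703]
wrist 51276 z fit slope,z0 [-0.06661375  0.06493749]
```

Emit:
drive_tool(
  steps=[
    {"translation": [0,0,0.1],"angular": [0,0,0],"gripper": 0},
    {"translation": [0,0,0.1],"angular": [0,0,0],"gripper": 0},
    {"translation": [0,0,0.05],"angular": [0,0,0],"gripper": 0},
  ],
)

```text
t: 17.52
tool_pos: [0.467, 0.1418, 0.0339]
tool_rot: [-2.449, -1.966, 0.008]
contact_force: [-16.0, -3.8, 11.7]
opening: 0.0132
grip_force: 46.3
```

```bash
cat >> h.py <<'E'
def chk(n):
    im=grab(n); P=pts(im)-O; P=C.inv().apply(P.reshape(-1,3)).reshape(P.shape); a,b,z=P[...,0],P[...,1],P[...,2]
    m=(abs(b)>.045)&(abs(b)<.085)&(a<-.02)&(a>-.085)&(z>.05)&(z<.1); q=P[m]
    A=np.c_[q[:,0],np.ones(len(q))]; print(n,len(q),"z fit slope,z0",np.linalg.lstsq(A,q[:,2],rcond=None)[0])
    return im,P
E
python3 - <<'E'
from h import *
now()
chk("scene");chk("wrist")
E
```

```text
t 17.52 grasp cab mm [-128.4    0.7   52.6] tilt -0.18 yawerr 0.01 roll 0.25 open 0.0132 F [-16.   -3.8  11.7] grip 46.3 q [ 0.14 -0.06  2.08 -0.    1.13  0.36]
scene 284 z fit slope,z0 [0.00294437 0.06644374]
wrist 49829 z fit slope,z0 [-0.0007625   0.06491556]
```

Emit:
drive_tool(
  steps=[
    {"translation": [0,0,-0.05],"angular": [0,0,0],"gripper": 0.42},
    {"translation": [0,0,0],"angular": [0,0,0],"gripper": 0.42},
    {"translation": [0,0,0],"angular": [0,0,0],"gripper": 0.42},
    {"translation": [0,0,-0.7],"angular": [0,0,0],"gripper": 0.42},
    {"translation": [0,0,-1],"angular": [0,0,0],"gripper": 0.42},
    {"translation": [0,0,-1],"angular": [0,0,0],"gripper": 1},
    {"translation": [0,0,-1],"angular": [0,0,0],"gripper": 1},
    {"translation": [0,0,-0.9],"angular": [0,0,0],"gripper": 1},
  ],
)

```text
t: 18.62
tool_pos: [0.469, 0.1428, 0.2209]
tool_rot: [2.449, 1.965, 0.003]
contact_force: [-0.2, 0.6, 0.5]
opening: 0.0852
grip_force: 0.0
```

```bash
python3 - <<'E'
from h import *
plan([((-.2351,-.0506,.235,0),4),((-.2351,-.0506,.108,0),4)])
im,P=chk("scene"); im,P=chk("wrist"); a,b,z=P[...,0],P[...,1],P[...,2]
k=P[(np.hypot(a+.235,b+.05)<.04)&(z>.121)&(z<.14)]; print("knob",k.mean(0) if len(k) else None,len(k))
E
```

```text
t 18.62 grasp cab mm [-127.    -1.   239.6] tilt 0.03 yawerr 0.0 roll -0.14 open 0.0852 F [-0.2  0.6  0.5] grip 0.0 q [ 0.14 -0.27  1.93 -0.    1.48  0.36]
1 [-0.68, 0.31, 0.03] [0.0, -0.0, 0.0]
2 [-0.67, 0.31, 0.03] [0.01, -0.0, 0.0]
3 [-0.68, 0.31, 0.03] [0.0, -0.0, 0.0]
4 [-0.67, 0.31, 0.03] [0.01, -0.0, 0.0]
5 [-0.0, -0.0, 0.79] [-0.0, -0.0, 0.0]
6 [-0.0, -0.0, 0.8] [-0.0, -0.0, 0.0]
7 [-0.0, -0.0, 0.79] [-0.0, -0.0, 0.0]
8 [-0.01, -0.0, 0.79] [-0.0, -0.0, 0.0]
scene 485 z fit slope,z0 [0.00352357 0.06642147]
wrist 9196 z fit slope,z0 [-0.00060249  0.06495776]
knob [-0.23418716 -0.05039201  0.12691914] 208
```

The flap stays level after release, and the mill is where I left it.

Emit:
drive_tool(
  steps=[
    {"translation": [-0.68,0.31,0.03],"angular": [0,0,0],"gripper": 1},
    {"translation": [-0.67,0.31,0.03],"angular": [0,0,0],"gripper": 1},
    {"translation": [-0.68,0.31,0.03],"angular": [0,0,0],"gripper": 1},
    {"translation": [-0.67,0.31,0.03],"angular": [0.02,0,0],"gripper": 1},
    {"translation": [0,0,0.79],"angular": [0,0,0],"gripper": 1},
    {"translation": [0,0,0.8],"angular": [0,0,0],"gripper": 1},
    {"translation": [0,0,0.79],"angular": [0,0,0],"gripper": 1},
    {"translation": [0,0,0.79],"angular": [0,0,0],"gripper": 1},
  ],
)

```text
t: 19.73
tool_pos: [0.4929, 0.0267, 0.0853]
tool_rot: [-2.448, -1.965, 0.003]
contact_force: [-0.1, -0.3, -0.0]
opening: 0.0856
grip_force: 0.0
```

Emit:
drive_tool(
  steps=[
    {"translation": [0,0,0],"angular": [0,0,0],"gripper": 0.45},
    {"translation": [0,0,0],"angular": [0,0,0],"gripper": 0.4},
    {"translation": [0,0,0],"angular": [0,0,0],"gripper": 0.4},
    {"translation": [0,0,0],"angular": [0,0,0],"gripper": 0.4},
    {"translation": [0,0,-0.5],"angular": [0,0,0],"gripper": 0.4},
    {"translation": [0,0,-0.8],"angular": [0,0,0],"gripper": 0.4},
    {"translation": [0,0,-0.8],"angular": [0,0,0],"gripper": 0.4},
  ],
  force=40,
)

```text
t: 20.6
tool_pos: [0.493, 0.0268, 0.1717]
tool_rot: [-2.448, -1.965, 0.003]
contact_force: [-0.3, 0.4, -1.2]
opening: 0.0461
grip_force: 41.6
```

```bash
python3 - <<'E'
from h import *
# grasp height on the mill unknown to ~2 mm: lower to contact afterwards
plan([((-.050,0,.195,0),6)])
im=grab("side"); save(im,"s4.png",(180,100,360,240),4)
P=pts(im)-O; P=C.inv().apply(P.reshape(-1,3)).reshape(P.shape); a,b,z=P[...,0],P[...,1],P[...,2]
hsv=cv2.cvtColor(im["color"],cv2.COLOR_RGB2HSV)
m=(np.hypot(a+.234,b+.05)<.05)&(z>.02)&(hsv[...,1]>90)&(hsv[...,0]<22); q=P[m]; print(len(q),"lowest",np.sort(q[:,2])[:5])
E
```

```text
t 20.6 grasp cab mm [-235.   -49.6  190.4] tilt -0.0 yawerr 0.0 roll 0.19 open 0.0461 F [-0.3  0.4 -1.2] grip 41.6 q [-0.1  -0.22  1.97  0.    1.4   0.12]
1 [0.77, -0.21, -0.02] [-0.0, 0.0, 0.0]
2 [0.77, -0.2, -0.02] [-0.01, 0.0, 0.0]
3 [0.77, -0.21, -0.02] [-0.0, 0.0, 0.0]
4 [0.77, -0.21, -0.01] [-0.01, 0.0, 0.0]
5 [0.78, -0.2, -0.02] [0.0, 0.0, 0.0]
6 [0.77, -0.21, -0.02] [-0.0, 0.0, 0.0]
1832 lowest [0.08125552 0.08342855 0.08344082 0.08427047 0.08430152]
```

View pics/s4.png

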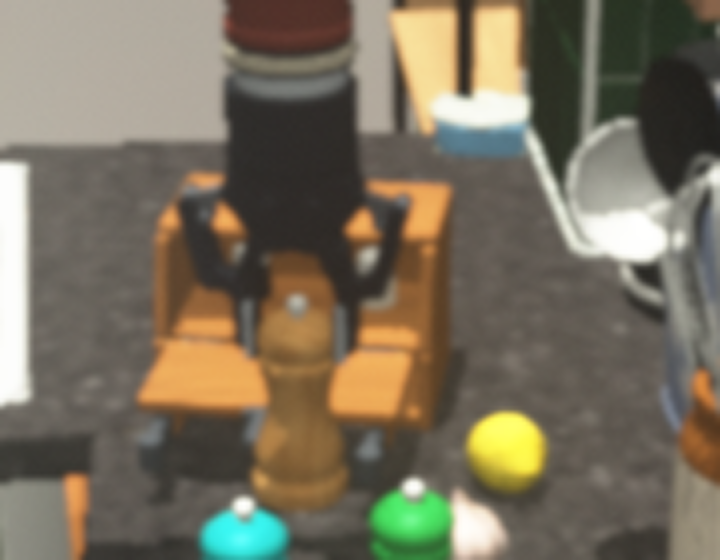

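The mill is held upright, with its base about 17 mm above flap level, and the flap is level on both supports at crop (275,380). I'll carry it over.

Emit:
drive_tool(
  steps=[
    {"translation": [0.4,-0.12,-0.06],"angular": [0,0,0],"gripper": 0.4},
    {"translation": [0.7,-0.19,-0.06],"angular": [0,0,0],"gripper": 0.4},
    {"translation": [0.8,-0.21,0],"angular": [0,0,0],"gripper": 0.4},
    {"translation": [0.8,-0.21,0],"angular": [0,0,0],"gripper": 0.4},
    {"translation": [0.8,-0.21,0],"angular": [0,0,0],"gripper": 0.4},
    {"translation": [0.7,-0.19,0],"angular": [0,0,0],"gripper": 0.4},
    {"translation": [0.43,-0.11,0],"angular": [0,0,0],"gripper": 0.4},
    {"translation": [0,0,0.2],"angular": [0,0,0],"gripper": 0.4},
  ],
)

```text
t: 21.65
tool_pos: [0.4846, 0.2193, 0.1671]
tool_rot: [-2.446, -1.968, 0.004]
contact_force: [0.3, -0.7, -2.1]
opening: 0.0467
grip_force: 41.7
```

Emit:
drive_tool(
  steps=[
    {"translation": [0,0,0.2],"angular": [0,0,0],"gripper": 0.4},
    {"translation": [0,0,0.06],"angular": [0,0,0],"gripper": 0.4},
  ],
)

```text
t: 21.9
tool_pos: [0.4844, 0.2173, 0.156]
tool_rot: [-2.449, -1.963, 0.006]
contact_force: [-1.2, 0.1, -3.1]
opening: 0.0462
grip_force: 41.7
```

```bash
python3 - <<'E'
from h import *
now()
chk("scene")
im=grab("side"); P=pts(im)-O; P=C.inv().apply(P.reshape(-1,3)).reshape(P.shape); a,b,z=P[...,0],P[...,1],P[...,2]
k=P[(np.hypot(a+.05,b)<.05)&(z>.16)&(im["color"].min(-1)>140)]; print("knob z",k.mean(0) if len(k) else 0,len(k))
E
```

```text
t 21.9 grasp cab mm [-50.9  -0.  174.7] tilt -0.08 yawerr -0.07 roll 0.27 open 0.0462 F [-1.2  0.1 -3.1] grip 41.7 q [ 0.28 -0.11  1.9   0.    1.36  0.5 ]
scene 491 z fit slope,z0 [0.00400183 0.06648798]
knob z [-0.05696628  0.00037257  0.19693328] 4
```

Emit:
drive_tool(
  steps=[
    {"translation": [0,0,0.04],"angular": [0,0,0],"gripper": 0.4},
    {"translation": [0,0,0.04],"angular": [0,0,0],"gripper": 0.4},
    {"translation": [0,0,0.03],"angular": [0,0,0],"gripper": 0.4},
    {"translation": [0,0,0],"angular": [0,0,0],"gripper": 0.4},
  ],
)

```text
t: 22.5
tool_pos: [0.4856, 0.2185, 0.1546]
tool_rot: [-2.449, -1.965, 0.001]
contact_force: [-2.9, -0.2, 5.4]
opening: 0.0463
grip_force: 42.3
```

Emit:
drive_tool(
  steps=[
    {"translation": [0,0,0],"angular": [0,0,0],"gripper": 0.6},
    {"translation": [0,0,0],"angular": [0,0,0],"gripper": 0.8},
    {"translation": [0,0,0],"angular": [0,0,0],"gripper": 1},
    {"translation": [0,0,0],"angular": [0,0,0],"gripper": 1},
    {"translation": [0,0,-0.5],"angular": [0,0,0],"gripper": 1},
    {"translation": [0,0,-0.8],"angular": [0,0,0],"gripper": 1},
    {"translation": [0,0,-1],"angular": [0,0,0],"gripper": 1},
    {"translation": [0,0,-0.5],"angular": [0,0,0],"gripper": 1},
  ],
)

```text
t: 23.5
tool_pos: [0.4865, 0.2186, 0.2694]
tool_rot: [2.45, 1.966, 0.005]
contact_force: [0.4, 0.7, 0.8]
opening: 0.0854
grip_force: 0.0
```

```bash
python3 - <<'E'
from h import *
now()
chk("scene"); im,P=chk("wrist"); a,b,z=P[...,0],P[...,1],P[...,2]
k=P[(np.hypot(a+.05,b)<.05)&(z>.188)&(z<.21)]; print("knob",k.mean(0),k.max(0),len(k))
im=grab("side"); save(im,"s5.png",(180,100,360,240),4)
E
```

```text
t 23.5 grasp cab mm [-49.3  -1.7 288.1] tilt 0.16 yawerr 0.0 roll -0.13 open 0.0854 F [0.4 0.7 0.8] grip 0.0 q [ 0.28 -0.19  1.78  0.    1.55  0.5 ]
scene 486 z fit slope,z0 [-0.00363858  0.06617581]
wrist 5684 z fit slope,z0 [0.00063354 0.06506736]
knob [-0.04982028 -0.0015651   0.19333246] [-0.04488815  0.00399715  0.19604158] 294
```

View pics/s5.png

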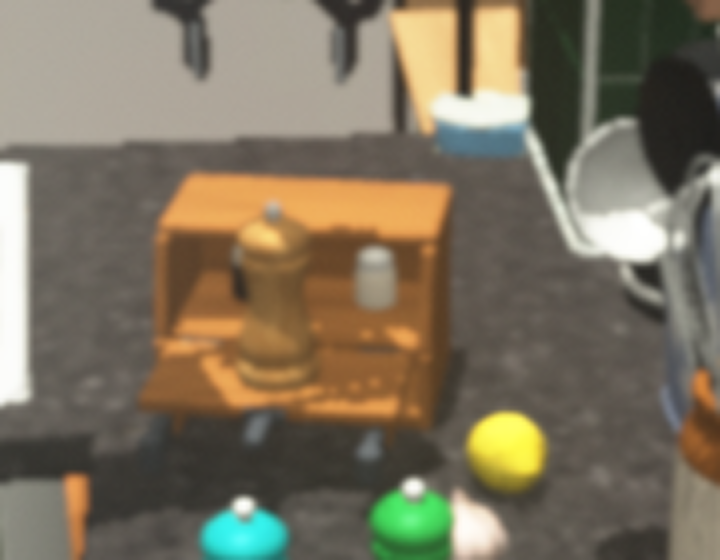

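The mill stands upright on the level flap at crop (277,310), its knob at cabinet (-50, -2, 196) mm. The gripper is clear, so I'm handing in.

```bash
python3 -c "
from station import ctrl
print(ctrl.finish_job())"
```

```text
the job is handed in; nothing more can be done
None
```

Job handed in at about 23.5 s; no verdict came back. By my last measurements both supports are fully out, the flap is level on them, and the pepper mill stands upright on it about 50 mm in front of the hinge.

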